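Hang cleaned castings on the pivoting drip bar and leave it level

TASK

Hang the large wire basket on the free right-hand half of the pivoting drip bar, then the small one on the left-hand half, inboard of the basket already hanging there, and shift a basket along the bar as needed until the bar rests level and everything hangs still. Ease each weight onto the bar gently, so that it neither drops, swings nor tips over to its stops; their weights and the lengths their hooks are drawn out to differ from day to day, so go by feel and do not force anything against the bar. Leave the rest of the bench as it is.

Things in the scene. Friction and masses are not known exactly. Their poses are not given: they have to be found in the camera images.
- bar (a joint): Lean of the drip bar, rad: 0 level, positive with its left (+y) end down; stops at 0.24 either way. A 2 kg counterweight behind the post rights it: it leans about 0.5 rad per N m of unbalanced load (1 N hung 100 mm from the middle: 0.05 rad). Lightly damped: a sudden load sets it swinging.
- bar_mid (a point): Middle of the bar at its pivot, on the centre line, 220 mm above the bench. y runs along the bar to its left end and leans with it, x is level, across the bar, away from the robot. The bar is a smooth copper rod 10 mm thick, 400 mm long, with a 20 mm collar on the last 8 mm of each end; its hub is 28 mm across and 20 mm long (x).
- stand: The bar's stand. Origin: on the bench below bar_mid, same yaw. A steel drip tray 150 (x) x 460 mm, 16 mm high, lies under the bar. Post and bearing block (40 mm wide, up to 243 mm high) are behind the bar, x = 75 to 105 mm, the counterweight behind them; in front the bar is open.
- basket_large: Large round steel wire basket, 72 mm across, 55 mm high, with castings: about 320 g, up to 30 % more or less. Stands left or right of the stand. Origin: centre of its underside. On its axis a stem in a socket (top at z = 93 mm) carries hook and grip: bar centre when hung at z = 139, black grip block 14 mm (x) by 18 mm (y) at z = 147 to 191; all up to 12 mm higher or lower, as the stem was drawn out.
- basket_small: Small round steel wire basket, 56 mm across, 45 mm high, with castings: about 180 g, up to 25 % more or less. Stands left or right of the stand. Origin: centre of its underside. Same stem, hook and grip 15 mm lower: bar centre when hung at z = 124, grip block at z = 132 to 176 mm; again up to 12 mm higher or lower, as drawn out (the stem is clamped and stays so). Hook: its tip side is +x, as on all.
- basket_hung: A second small basket, 180 g within 5 %, stem at z = 124 as given, that already hangs by its hook near the left end of the bar, 150 to 180 mm from the middle, and stays there. Hook (all three): steel strip 12 mm wide in the x-z plane; from the bar centre when hung, crown 5 mm above it, back leg on -x, tip leg on +x down to 12 mm below it, foot shelf 26 mm below; 13 mm between legs, open to +x under the tip.
- jar: Bystander: glass jar with steel lid, 60 mm across, 75 mm high.
- dish: Bystander: white ceramic dish, 90 mm across, 30 mm high.
- bench_block: Bystander: steel bench block, 65 x 65 x 22 mm.
- mandrel: Bystander: tapered steel ring mandrel lying on the bench, 230 mm long; origin at its thick end.
- brush: Bystander: brush lying on the bench, 170 mm long.
- beaker: Bystander: small glass beaker, 60 mm across, 75 mm high.
Not all that is in view belongs to the job. Leave any green or orange look-alike of the basket_small alone. What is shaped like the basket_hung but red is not meant.

How it is judged (in metres and radians):
On the way, in this order (a step that is already met when the one before it is completed fails the run):
1. the large basket hangs by its hook on the right-hand half of the bar, let go, while the small one is not yet on it (x of basket_large in the frame of bar_mid between -0.012 and 0.012 m and z of basket_large in the frame of bar_mid between -0.157 and -0.121 m and y of basket_large in the frame of bar_mid between -0.19 and -0.04 m and contact force between basket_large and stand above 0.8 N and contact force between basket_large and the fingers below 0.05 N and horizontal distance between basket_small and bar_mid above 0.2 m), for 0.2 s.
2. the small basket hangs by its hook on the left-hand half of the bar, let go (x of basket_small in the frame of bar_mid between -0.012 and 0.012 m and z of basket_small in the frame of bar_mid between -0.142 and -0.106 m and y of basket_small in the frame of bar_mid between 0.02 and 0.15 m and contact force between basket_small and stand above 0.8 N and contact force between basket_small and the fingers below 0.05 N), for 0.2 s.
At the end, for the whole second after the job is handed in: All three baskets hang on the bar by their hooks (bearing on it, within 12 mm across it and 18 mm of its nominal height): large 40 to 190 mm right of the middle, small 20 to 150 mm left, first one still 120 to 195 mm left; bar level within 0.016 rad and at rest (0.05 rad/s, baskets 30 mm/s) (x of basket_large in the frame of bar_mid between -0.012 and 0.012 m and z of basket_large in the frame of bar_mid between -0.157 and -0.121 m and y of basket_large in the frame of bar_mid between -0.19 and -0.04 m and contact force between each of basket_large, basket_small, basket_hung and stand above 0.8 N and x of basket_small in the frame of bar_mid between -0.012 and 0.012 m and z of basket_small in the frame of bar_mid between -0.142 and -0.106 m and y of basket_small in the frame of bar_mid between 0.02 and 0.15 m and x of basket_hung in the frame of bar_mid between -0.012 and 0.012 m and z of basket_hung in the frame of bar_mid between -0.142 and -0.106 m and y of basket_hung in the frame of bar_mid between 0.12 and 0.195 m and value of joint bar between -0.016 and 0.016 rad and velocity of joint bar between -0.05 and 0.05 rad/s and linear speed of each of basket_large, basket_small, basket_hung below 0.03 m/s); the robot touches nothing.
It fails at once if the bar tips to its stops (leans more than 0.22 rad) (value of joint bar above 0.22 rad or value of joint bar below -0.22 rad).
It fails at once if the bar drops or swings (faster than 0.60 rad/s) (velocity of joint bar above 0.6 rad/s or velocity of joint bar below -0.6 rad/s).
It fails at once if a basket is pushed or dropped on the bar or stand with more than 15 N (contact force between any of basket_large, basket_small, basket_hung and stand above 15 N).
It fails at once if the robot itself presses on the bar or stand with more than 6 N (contact force between any of the arm, the fingers and stand above 6 N).
It fails at once if a bystander is disturbed (moved more than 30 mm) (distance of any of jar, dish, bench_block, mandrel, brush, beaker from where it was at the start of the episode above 0.03 m).
It also fails if it takes over 72 s, if anything falls off the work surface, if the arm or the gripper's body presses on something with over 40 N, if the wrist force passes 120 N, or if a joint passes its speed limit or range.

ROBOT

A 6-joint arm with a two-finger parallel gripper is mounted at the origin on the work surface. World frame = base frame: x ahead of the robot, y to its left, z up, the work surface at z = 0. Lengths are in mm, angles in rad, forces in N, time in s.
With the tool pointing down it reaches from about 275 to 750 mm from the base axis. Payload 10.2 kg.
Tool frame: the origin (TCP) lies midway between the tips of the shut fingers; the grasp point (between the pads) lies 19 mm behind it; z points along the fingers, y is the line along which they close (so a half turn about z gives the same grasp; the last joint's range is limited). The gripper opens to 85 mm and grips with 20 to 120 N. Pads are 22 mm wide; open, the fingers measure 114 mm over their backs; the gripper's body (76 mm by 85 mm) begins 54 mm behind the grasp point. The pads swing forward as they close: fully open they stand 13 mm farther back than shut.
Start: joints at [-1.364, 0.313, 1.498, -0, 1.331, -0.223], TCP at [218.75, -477.263, 231.294] pointing down, gripper open.
Joint ranges: [-2.94, 2.94], [-0.97, 2.17], [0.19, 2.56], [-1.23, 4.37], [0.02, 3.11], [-2.88, 2.88]. Speed limits (rad/s): [2.39, 2.39, 3.01, 3.14, 3.14, 3.14].

INTERFACE

Orientations are given as a unit quaternion [w, x, y, z].
In Python, from rig import ctrl gives the robot as it stands.
- The arm moves only by the tool send_rows, never from a script. Its argument "targets" is a list of rows, each an object with "offset": the shift along the world's x, y, z in cm, a list of three; "spin": the turn about the world's z in rad. A call has 1 to 8 rows; each row is the pose to reach, as a shift and turn from the pose commanded when the call began; what a row does not reach only later rows make up. A row lasts 1/12 s, in which the tool goes at most 41.7 mm and 7.16 degrees, less where a joint would pass 70% of its speed; a pose out of reach is approached as far as the arm can. A call with a gripper value outside its range is refused whole. "grip" is the opening, from 0 (shut) to 1 (fully open), set as the call begins (left out, the last holds). The fingers move at their own pace and stop on an object; "squeeze" is the grip in N (left out, the last holds). Time passes only in rows, so rows that repeat a pose let the fingers close. It gives the time, the measured TCP pose, the force, the opening and the grip force at its end, in the units of the state.
- ctrl.sense(): the state, without advancing time (a new reading comes with each control period).
- ctrl.capture(name): name is "scene" or "top"; returns (picture, depth): 480x640x3 uint8, red, green, blue; 480x640 float32, mm along the optical axis (not along the pixel's ray), 0 where there is no reading.
- ctrl.calibration(name): a dict with "fx", "fy", "cx", "cy" (pixels), "k1" (the pictures are not rectified: a ray, as slopes to the right and down, at radius r is drawn at 1 + k1 r^2 times it, then the intrinsics apply), "view" (4x4, takes a point from world to camera coordinates). Camera axes: x right, y down, z forward; pixel columns grow to the right and rows downward; lengths in mm; the calibration is good to about 2 mm. A picture is of the moment at which its call begins. calibration takes no time and is no camera call.
- ctrl.finish_job(): hands the job in; it is judged then, once.
Trained networks look in the newest picture that a camera, given by its name, has taken for a name from the list of things; names that differ only in an ending like _2 or _b are one class to them, and where a whole thing is asked for, a point or a joint stands for the part that bears it (a point fixed in the world has none). Each returns a list of dicts, best first, with "conf" (0 to 1); they miss things now and then, are a little off and sometimes report something else, mostly with a low value. They report only what shows in the picture. A call takes as long as a camera call. They do not tell look-alikes from the thing itself.
- ctrl.search_frame(camera, query): "box" ([left, top, right, bottom] in pixels, round what is visible of it).
- ctrl.place_of(camera, query): "uv" ([column, row] in pixels: a listed point, or the origin of a listed thing).
The state is a dict: "time_s": time; "joints": joint angles; "dq": joint speeds; "tau": joint torques, N m; "eef_pos": TCP position; "ee_rot": TCP orientation; "force": force on the tool from outside, world axes, zero at the start; "wrist_torque": the same for the moment, N m; "grip_width": opening from 0.0 (shut) to 1.0 (fully open); "grip_force": force on a finger pad.
Only numpy, scipy, OpenCV 4.12 (cv2) and the standard library are available. Lean on these libraries where they do the work, as an engineer would, in place of code of your own. Each camera call takes 0.05 s, during which the arm holds its last target. There are 200 camera calls.

## Working session

There is one attempt and no reset: what is moved stays moved. The work goes in short steps, Python scripts to look and compute and a tool call to move; the robot and the scene stay as the last step left them, time stands still between calls to the robot, and variables do not carry over. Pictures are saved under pics/ and viewed, at most 10 in all, crops included, and the job is handed in when it is done.

Besides the shell and the picture viewer there is one more tool, called after "Call:" in YAML: its name, and indented under it one key for each argument. send_rows: Moves the arm, as the interface text tells. Its arguments: {"type":"object","properties":{"targets":{"type":"array"},"grip":{"type":"number"},"squeeze":{"type":"number"}},"required":["targets"]}

```bash
mkdir -p pics; cat > h.py <<'E'
import numpy as np, cv2
from rig import ctrl
def cap(n,f=None):
    im,d=ctrl.capture(n)
    if f: cv2.imwrite('pics/'+f,im[:,:,::-1])
    return im,d
def world(n,u,v,z):
    """u,v,depth arrays -> world points"""
    c=ctrl.calibration(n); u=np.asarray(u,float);v=np.asarray(v,float);z=np.asarray(z,float)
    xd=(u-c['cx'])/c['fx'];yd=(v-c['cy'])/c['fy'];x,y=xd.copy(),yd.copy()
    for _ in range(10):
        s=1+c['k1']*(x*x+y*y);x,y=xd/s,yd/s
    V=np.array(c['view']);p=np.stack([x*z,y*z,z],-1)
    return (p-V[:3,3])@V[:3,:3]
def cloud(n,d,box=None):
    v,u=np.mgrid[0:480,0:640]
    m=d>0
    if box is not None:
        l,t,r,b=box;m&=(u>=l)&(u<=r)&(v>=t)&(v<=b)
    return world(n,u[m],v[m],d[m]),u[m],v[m]
def project(n,p):
    c=ctrl.calibration(n);V=np.array(c['view']);q=V[:3,:3]@np.array(p)+V[:3,3]
    x,y=q[0]/q[2],q[1]/q[2];s=1+c['k1']*(x*x+y*y)
    return c['cx']+c['fx']*x*s,c['cy']+c['fy']*y*s
E
python3 - <<'E'
from h import *
for n in('scene','top'):
    im,d=cap(n,n+'0.png')
    c=ctrl.calibration(n);V=np.array(c['view']);print(n,'cam at',-V[:3,:3].T@V[:3,3])
    for q in('basket_large','basket_small','basket_hung','bar_mid','stand'):
        for f in(ctrl.search_frame,ctrl.place_of):
            print(q,[(np.round(r.get('box',r.get('uv'))).astype(int).tolist(),round(r['conf'],2)) for r in f(n,q)])
print(ctrl.sense())
E
```

```text
scene cam at [1319.18651381  -58.76952364 1151.42119148]
basket_large [([452, 206, 488, 271], 0.64)]
basket_large [([468, 259], 0.94)]
basket_small [([147, 287, 182, 346], 0.91), ([189, 158, 216, 220], 0.86), ([167, 229, 199, 293], 0.69)]
basket_small [([204, 210], 0.68), ([168, 338], 0.67), ([187, 274], 0.64), ([118, 298], 0.27)]
basket_hung [([390, 238, 420, 302], 0.97), ([426, 327, 462, 380], 0.85)]
basket_hung [([439, 371], 0.79), ([401, 291], 0.75)]
bar_mid [([225, 245, 428, 363], 0.76)]
bar_mid [([330, 254], 0.82)]
stand [([220, 247, 438, 398], 0.83)]
stand [([327, 315], 0.56), ([400, 291], 0.35)]
top cam at [ 392.03174659   14.17355099 1423.85844942]
basket_large [([186, 235, 218, 264], 0.91)]
basket_large [([204, 246], 0.77)]
basket_small [([426, 193, 453, 215], 0.86), ([403, 319, 431, 340], 0.62), ([415, 251, 447, 269], 0.58)]
basket_small [([414, 328], 0.96), ([433, 207], 0.65), ([424, 261], 0.56), ([318, 214], 0.34)]
basket_hung [([249, 196, 270, 220], 0.94), ([236, 139, 254, 171], 0.56)]
basket_hung [([266, 207], 0.95), ([249, 158], 0.63)]
bar_mid []
bar_mid [([320, 199], 0.85)]
stand [([240, 144, 404, 240], 0.78)]
stand [([318, 214], 0.72)]
{'time_s': 1.1, 'joints': array([-1.36438020e+00,  3.12894447e-01,  1.49771371e+00, -1.26147652e-05,
        1.33102724e+00, -2.23392215e-01]), 'dq': array([ 0.00178247,  0.00088593, -0.00093003, -0.0002041 ,  0.0005903 ,
       -0.00049786]), 'tau': array([-1.31380411e-04, -4.12175488e+01, -2.59893769e+01, -1.96026031e-04,
        6.07368092e-04,  3.07720518e-05]), 'eef_pos': array([ 218.75398119, -477.24666928,  231.29185269]), 'ee_rot': array([-2.14204527e-05,  9.76996515e-01,  2.13255266e-01, -5.94531287e-06]), 'force': array([-0.21065606, -1.04214429,  0.03326081]), 'wrist_torque': array([ 0.02068081, -0.00019216, -0.05718938]), 'grip_force': 0.0, 'grip_width': 0.9994826193821403}
```

View pics/scene0.png

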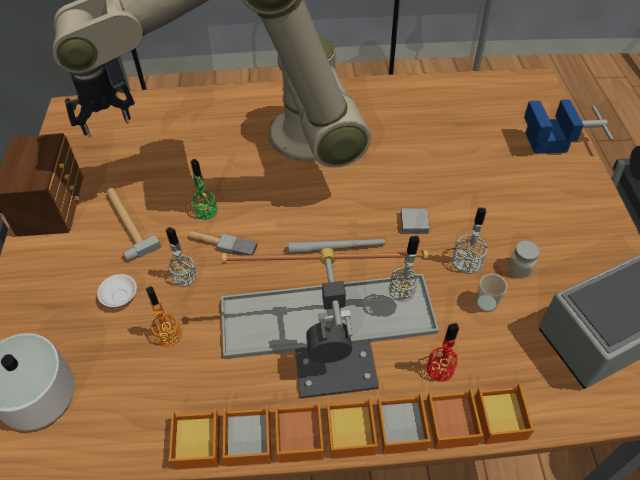

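View pics/top0.png

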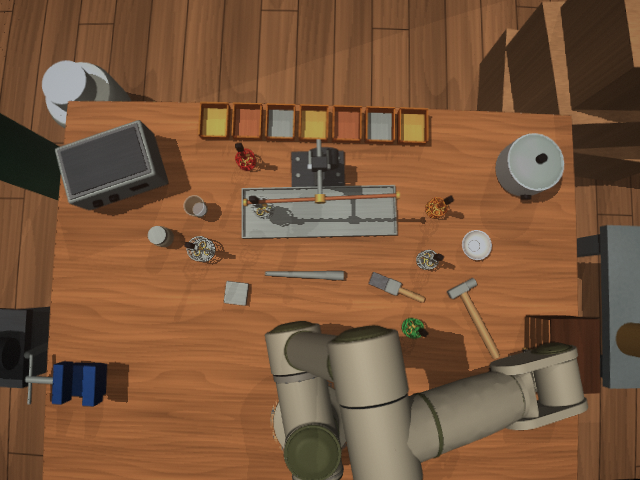

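The scene view shows the large basket at about (468,259), the real small one at (183,270), the hung one at (403,290); green, orange and red look-alikes are elsewhere. In the top view, large is at (204,248), small at (428,261), and the bar runs from (249,203) to (399,195).

```bash
cat > m.py <<'E'
from h import *
def grip(n,im,d,box,zlo=115,zhi=260):
    P,u,v=cloud(n,d,box);c=im[v,u].astype(int)
    m=(c.max(1)<70)&(P[:,2]>zlo)&(P[:,2]<zhi)
    return P[m]
def copper(n,im,d,box):
    P,u,v=cloud(n,d,box);c=im[v,u].astype(int)
    m=(c[:,0]>c[:,2]+50)&(P[:,2]>150)&(P[:,2]<275)
    return P[m]
def q(P): return np.round(np.percentile(P,[2,25,50,75,98],axis=0),1).tolist() if len(P) else None
E
python3 - <<'E'
from m import *
B={'top':{'L':[175,225,225,268],'S':[412,240,450,275],'H':[243,190,275,222],'bar':[240,185,405,212]},
'scene':{'L':[450,200,492,275],'S':[160,222,202,290],'H':[388,232,422,300],'bar':[215,240,435,268]}}
for n in B:
    im,d=cap(n)
    for k in 'LSH':
        P,u,v=cloud(n,d,B[n][k]);g=grip(n,im,d,B[n][k])
        print(n,k,'grip',len(g),q(g))
        w=P[(P[:,2]>5)&(P[:,2]<60)] if k!='H' else P[(P[:,2]>50)&(P[:,2]<130)]
        print('   wire',len(w),q(w))
    b=copper(n,im,d,B[n]['bar']);b=b[np.argsort(b[:,1])]
    print(n,'bar',len(b)); 
    for s in np.array_split(b,12): print(np.round(np.median(s,0),1))
    A=np.c_[b[:,1],np.ones(len(b))]
    print('x=ay+b',np.linalg.lstsq(A,b[:,0],rcond=None)[0],'z',np.linalg.lstsq(A,b[:,2],rcond=None)[0], b[[0,-1]])
    cc=ctrl.calibration(n);print(cc['fx'],cc['k1'])
E
```

```text
top L grip 56 [[480.2, 330.1, 125.4], [483.3, 332.0, 161.4], [486.7, 334.7, 178.4], [490.8, 340.7, 182.4], [494.0, 347.2, 186.4]]
   wire 291 [[440.6, 291.4, 5.1], [469.7, 315.6, 7.9], [485.5, 339.7, 20.0], [509.5, 361.4, 51.3], [550.5, 399.6, 57.9]]
top S grip 63 [[466.7, -331.5, 120.8], [471.1, -324.5, 147.4], [474.4, -320.6, 165.6], [478.4, -317.1, 169.1], [483.4, -314.3, 173.0]]
   wire 202 [[444.1, -386.3, 5.1], [460.0, -337.3, 10.0], [474.0, -321.2, 18.5], [492.9, -303.9, 43.8], [507.9, -295.7, 56.6]]
top H grip 85 [[593.3, 133.2, 117.1], [596.8, 156.7, 198.3], [598.6, 161.6, 230.4], [603.6, 167.1, 245.4], [608.6, 172.7, 249.3]]
   wire 258 [[577.4, 128.5, 69.0], [588.2, 141.1, 74.1], [598.0, 153.5, 84.0], [606.0, 165.6, 112.9], [630.4, 183.3, 125.6]]
top bar 566
[ 620.2 -190.8  252.2]
[ 620.1 -156.6  245.3]
[ 617.8 -125.2  241.1]
[615.6 -92.3 236. ]
[614.9 -55.1 231. ]
[612.4 -25.  227.1]
[611.1  -2.1 231.6]
[611.1  13.  222.4]
[609.4  51.1 215.4]
[606.9  84.4 210.2]
[605.1 120.5 205.5]
[602.1 188.3 198.3]
x=ay+b [-5.15635652e-02  6.11563699e+02] z [-1.44897708e-01  2.24084894
[... 682 characters left out ...]
153.8, 141.4], [609.4, 157.2, 215.4], [612.4, 161.3, 228.4], [614.0, 166.5, 242.3], [616.6, 171.6, 247.7]]
   wire 626 [[581.4, 128.9, 70.3], [598.9, 140.9, 74.6], [611.7, 154.7, 83.4], [626.2, 168.4, 109.7], [636.1, 182.9, 127.5]]
scene bar 1199
[ 627.7 -191.2  250.3]
[ 625.6 -157.7  244.9]
[ 623.8 -123.8  240. ]
[622.3 -86.5 234.4]
[620.3 -52.8 229.7]
[618.9 -16.6 225.7]
[620.7  -2.  230.6]
[617.1  19.8 218.7]
[614.5  55.  212.9]
[613.1  94.7 207.5]
[611.1 135.7 200.7]
[610.3 186.5 195.8]
x=ay+b [-4.83713935e-02  6.17711748e+02] z [-1.48308768e-01  2.22328261e+02] [[ 628.0679966  -201.04676211  239.53224985]
 [ 604.27334679  196.04504649  197.55470933]]
610.251627844804 -0.1260419820455563
```

```bash
python3 - <<'E'
import cv2,numpy as np
s=cv2.imread('pics/scene0.png');t=cv2.imread('pics/top0.png')
def c(i,x,y): return cv2.resize(i[y:y+48,x:x+64],(400,300),interpolation=cv2.INTER_CUBIC)
s1=cv2.resize(s[200:260,440:520],(400,300),interpolation=cv2.INTER_CUBIC)
s2=cv2.resize(s[222:282,145:225],(400,300),interpolation=cv2.INTER_CUBIC)
cv2.imwrite('pics/mos.png',np.vstack([np.hstack([s1,s2]),np.hstack([c(t,172,224),c(t,398,240)])]))
E
```

```text
(no output)
```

View pics/mos.png

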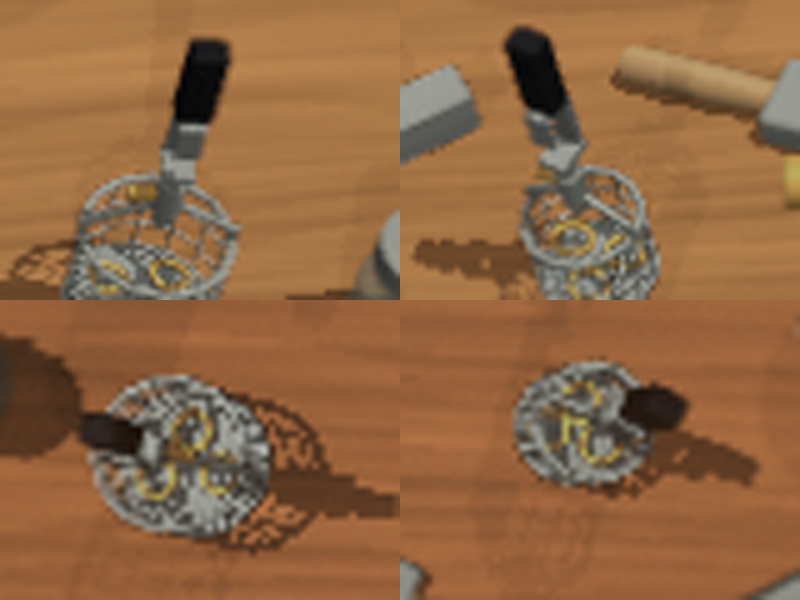

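The mosaic shows L's hook facing roughly the scene camera (grip at ~(200,80) in its panel) and S's hook slightly turned. Now I'll fit the block yaws.

```bash
cat > fit.py <<'E'
from m import *
from scipy.optimize import least_squares
def sdf(P,c,yaw,h=(7,9,22)):
    R=np.array([[np.cos(yaw),np.sin(yaw)],[-np.sin(yaw),np.cos(yaw)]])
    q=np.c_[(P[:,:2]-c[:2])@R.T,P[:,2]-c[2]];a=np.abs(q)-np.array(h)
    return np.linalg.norm(np.maximum(a,0),axis=1)+np.minimum(a.max(1),0)
def fitblock(clouds,ztop):
    best=None
    for y0 in np.arange(-0.7,0.71,0.2):
        n=len(clouds)
        f=lambda p:np.concatenate([sdf(P-p[4+3*i:7+3*i],p[:3],p[3]) for i,P in enumerate(clouds)]+[p[4:]*3])
        c0=np.median(np.vstack(clouds),0);c0[2]=ztop-22
        r=least_squares(f,np.r_[c0,y0,np.zeros(3*n)],loss='soft_l1',f_scale=1.)
        if best is None or r.cost<best.cost:best=r
        print(round(y0,1),round(r.cost),np.round(r.x[:4],2))
    return best.x
E
python3 - <<'E'
from fit import *
B={'top':{'L':[175,225,225,268],'S':[412,240,450,275],'H':[243,190,275,222]},
'scene':{'L':[450,200,492,275],'S':[160,222,202,290],'H':[388,232,422,300]}}
D={}
for n in B:
    fr=[cap(n) for _ in range(4)]
    im=fr[0][0]; st=np.stack([f[1] for f in fr]);print('noise',np.median(st.std(0)[200:300,200:300]))
    d=np.median(st,0)
    for k in 'LSH':D[n,k]=grip(n,im,d,B[n][k],{'L':146,'S':131,'H':206}[k])
for k,zt in(('L',187),('S',173),('H',249)):
    x=fitblock([D['top',k],D['scene',k]],zt);print(k,'ztop',x[2]+22,np.round(x,2))
E
```

```text
noise 2.3330686
noise 2.4247823
-0.7 59 [489.59 338.02 160.71  -1.73]
-0.5 64 [ 4.9043e+02  3.3966e+02  1.6053e+02 -1.9000e-01]
-0.3 64 [ 4.9043e+02  3.3968e+02  1.6053e+02 -1.9000e-01]
-0.1 64 [ 4.9043e+02  3.3966e+02  1.6053e+02 -1.9000e-01]
0.1 64 [ 4.9043e+02  3.3968e+02  1.6053e+02 -1.9000e-01]
0.3 59 [489.52 338.03 160.71   1.38]
0.5 59 [489.52 338.03 160.71   1.38]
0.7 59 [489.56 337.99 160.71   1.39]
L ztop 182.70797571616043 [ 4.8959e+02  3.3802e+02  1.6071e+02 -1.7300e+00  3.0000e-01  2.9000e-01
 -7.0000e-02 -3.0000e-01 -2.9000e-01  7.0000e-02]
-0.7 58 [ 4.7708e+02 -3.2548e+02  1.4796e+02 -4.7000e-01]
-0.5 58 [ 4.7708e+02 -3.2548e+02  1.4796e+02 -4.7000e-01]
-0.3 58 [ 4.7708e+02 -3.2548e+02  1.4796e+02 -4.7000e-01]
-0.1 58 [ 4.7708e+02 -3.2548e+02  1.4796e+02 -4.7000e-01]
0.1 58 [ 4.7708e+02 -3.2548e+02  1.4796e+02 -4.7000e-01]
0.3 53 [ 477.91 -323.69  148.1     1.12]
0.5 53 [ 477.91 -323.69  148.1     1.12]
0.7 53 [ 477.92 -323.69  148.07    1.12]
S ztop 170.10353823102767 [ 4.7791e+02 -3.2369e+02  1.4810e+02  1.1200e+00  2.5000e-01 -1.2000e-01
  1.0000e-02 -2.5000e-01  1.2000e-01 -1.0000e-02]
-0.7 157 [605.58 163.62 224.44  -0.75]
-0.5 65 [6.0543e+02 1.6467e+02 2.2433e+02 4.0000e-02]
-0.3 65 [6.0543e+02 1.6467e+02 2.2433e+02 4.0000e-02]
-0.1 65 [6.0543e+02 1.6467e+02 2.2433e+02 4.0000e-02]
0.1 65 [6.0543e+02 1.6467e+02 2.2433e+02 4.0000e-02]
0.3 65 [6.0543e+02 1.6467e+02 2.2433e+02 4.0000e-02]
0.5 69 [605.37 163.35 224.61   1.59]
0.7 69 [605.37 163.35 224.61   1.59]
H ztop 246.3341358422859 [ 6.0543e+02  1.6467e+02  2.2433e+02  4.0000e-02 -1.3900e+00  1.3000e-01
 -1.2000e-01  1.3900e+00 -1.3000e-01  1.2000e-01]
```

Call:
send_rows:
  targets:
    - {"offset": [27.1,81.6,0],"spin": -0.62}
    - {"offset": [27.1,81.6,0],"spin": -0.62}
    - {"offset": [27.1,81.6,0],"spin": -0.62}
    - {"offset": [27.1,81.6,0],"spin": -0.62}
    - {"offset": [27.1,81.6,0],"spin": -0.62}
    - {"offset": [27.1,81.6,0],"spin": -0.62}
    - {"offset": [27.1,81.6,0],"spin": -0.62}
    - {"offset": [27.1,81.6,0],"spin": -0.62}
  grip: 0

```text
time_s: 2.27
eef_pos: [322.5, -163.8, 231.5]
ee_rot: [0.0, 0.995, -0.095, 0.0]
force: [1.0, 0.5, 0.0]
grip_width: 0.001
grip_force: 0.0
```

Call:
send_rows:
  targets:
    - {"offset": [16.6,49.8,0]}
    - {"offset": [16.6,49.8,0]}
    - {"offset": [16.6,49.8,0]}
    - {"offset": [16.6,49.8,0]}
    - {"offset": [16.6,49.8,0]}
    - {"offset": [16.6,49.8,0]}
    - {"offset": [16.6,49.8,0]}
    - {"offset": [16.6,49.8,0]}

```text
invalid input
```

Call:
send_rows:
  targets:
    - {"offset": [5.6,16.9,0]}
    - {"offset": [5.6,16.9,0]}
    - {"offset": [5.6,16.9,0]}
    - {"offset": [5.6,16.9,0]}
    - {"offset": [5.6,16.9,0]}
    - {"offset": [5.6,16.9,0]}

```text
invalid input
```

Spin must be included in each row.

Call:
send_rows:
  targets:
    - {"offset": [16.6,49.8,0],"spin": 0}
    - {"offset": [16.6,49.8,0],"spin": 0}
    - {"offset": [16.6,49.8,0],"spin": 0}
    - {"offset": [16.6,49.8,0],"spin": 0}
    - {"offset": [16.6,49.8,0],"spin": 0}
    - {"offset": [16.6,49.8,0],"spin": 0}
    - {"offset": [16.6,49.8,0],"spin": 0}
    - {"offset": [16.6,49.8,0],"spin": 0}

```text
time_s: 2.93
eef_pos: [428.0, 153.0, 231.5]
ee_rot: [0.0, 0.996, -0.095, 0.0]
force: [-0.2, -1.7, 1.0]
grip_width: 0.006
grip_force: 0.0
```

Call:
send_rows:
  targets:
    - {"offset": [6.2,18.5,0],"spin": 0}
    - {"offset": [6.2,18.5,0],"spin": 0}
    - {"offset": [6.2,18.5,0],"spin": 0}
    - {"offset": [6.2,18.5,0],"spin": 0}
    - {"offset": [6.2,18.5,-3],"spin": 0}
    - {"offset": [6.2,18.5,-3.7],"spin": 0}
    - {"offset": [6.2,18.5,-3.7],"spin": 0}

```text
time_s: 3.52
eef_pos: [488.7, 336.1, 191.2]
ee_rot: [0.001, 0.996, -0.094, -0.002]
force: [-0.0, 0.1, -0.0]
grip_width: -0.002
grip_force: 0.0
```

Call:
send_rows:
  targets:
    - {"offset": [0.1,0.2,0],"spin": 0}
    - {"offset": [0.1,0.2,-0.1],"spin": 0}
    - {"offset": [0.1,0.2,-0.2],"spin": 0}
    - {"offset": [0.1,0.2,-0.3],"spin": 0}
    - {"offset": [0.1,0.2,-0.4],"spin": 0}
    - {"offset": [0.1,0.2,-0.5],"spin": 0}

```text
time_s: 4.02
eef_pos: [490.9, 337.3, 189.8]
ee_rot: [-0.0, 0.995, -0.095, 0.0]
force: [0.1, -0.3, 0.0]
grip_width: 0.001
grip_force: 0.0
```

Call:
send_rows:
  targets:
    - {"offset": [0,0,-0.1],"spin": 0}
    - {"offset": [0,0,-0.2],"spin": 0}
    - {"offset": [0,0,-0.3],"spin": 0}
    - {"offset": [0,0,-0.4],"spin": 0}
    - {"offset": [0,0,-0.45],"spin": 0}
    - {"offset": [0,0,-0.5],"spin": 0}

```text
time_s: 4.52
eef_pos: [490.8, 337.6, 184.2]
ee_rot: [0.0, 0.995, -0.095, -0.0]
force: [0.2, -0.4, 0.2]
grip_width: 0.002
grip_force: 0.0
```

Call:
send_rows:
  targets:
    - {"offset": [0,0,-0.05],"spin": 0}
    - {"offset": [0,0,-0.1],"spin": 0}
    - {"offset": [0,0,-0.1],"spin": 0}

```text
time_s: 4.77
eef_pos: [491.0, 337.7, 183.8]
ee_rot: [-0.0, 0.995, -0.095, 0.0]
force: [-1.2, 0.4, 4.2]
grip_width: 0.001
grip_force: 2.1
```

Call:
send_rows:
  targets:
    - {"offset": [0,0,-0.05],"spin": 0}
    - {"offset": [0,0,-0.1],"spin": 0}
    - {"offset": [0,0,-0.1],"spin": 0}

```text
time_s: 5.02
eef_pos: [491.3, 337.8, 183.8]
ee_rot: [-0.001, 0.995, -0.095, 0.001]
force: [-1.4, -1.4, 10.2]
grip_width: -0.0
grip_force: 5.0
```

Call:
send_rows:
  targets:
    - {"offset": [0,0.0,1.2],"spin": 0}
    - {"offset": [0,0,1.2],"spin": 0}
    - {"offset": [0,0,1.2],"spin": 0}
    - {"offset": [0,0,1.2],"spin": 0}
    - {"offset": [0,0,0],"spin": 0}
    - {"offset": [0,0,-1.5],"spin": 0}
    - {"offset": [0,0,-3.27],"spin": 0}
    - {"offset": [0,0,-3.27],"spin": 0}
  grip: 0.7

```text
time_s: 5.68
eef_pos: [489.2, 336.8, 145.7]
ee_rot: [0.002, 0.995, -0.095, -0.003]
force: [-1.3, -0.3, -1.6]
grip_width: 0.703
grip_force: 0.0
```

Call:
send_rows:
  targets:
    - {"offset": [0,0,0],"spin": 0}
    - {"offset": [0,0,0],"spin": 0}
    - {"offset": [0,0,0],"spin": 0}
    - {"offset": [0,0,0],"spin": 0}
    - {"offset": [0,0,0],"spin": 0}
    - {"offset": [0,0,0],"spin": 0}
  grip: 0.1
  squeeze: 50

```text
time_s: 6.18
eef_pos: [491.4, 337.9, 150.7]
ee_rot: [-0.001, 0.995, -0.095, 0.001]
force: [1.2, 1.0, 4.9]
grip_width: 0.201
grip_force: 49.6
```

Call:
send_rows:
  targets:
    - {"offset": [0,0,0.5],"spin": 0}
    - {"offset": [0,0,2],"spin": 0}
    - {"offset": [0,0,4],"spin": 0}
    - {"offset": [0,0,6],"spin": 0}
    - {"offset": [0,0,8],"spin": 0}
    - {"offset": [0,0,10.0],"spin": 0.1}
    - {"offset": [0,0,10.0],"spin": 0.24}
    - {"offset": [0,0,10.0],"spin": 0.24}

```text
time_s: 6.85
eef_pos: [490.8, 337.6, 250.3]
ee_rot: [-0.0, 1.0, 0.027, 0.0]
force: [-0.9, -0.9, -2.5]
grip_width: 0.205
grip_force: 49.1
```

Call:
send_rows:
  targets:
    - {"offset": [0,0,0],"spin": 0}
    - {"offset": [0,0,0],"spin": 0}
    - {"offset": [0,0,0],"spin": 0}
    - {"offset": [0,0,0],"spin": 0}
    - {"offset": [0,0,0],"spin": 0}

```text
time_s: 7.27
eef_pos: [490.8, 337.5, 249.3]
ee_rot: [0.0, 1.0, 0.024, -0.0]
force: [0.5, -0.0, -2.2]
grip_width: 0.205
grip_force: 49.1
```

Call:
send_rows:
  targets:
    - {"offset": [0,-2,1],"spin": 0}
    - {"offset": [0,-5,2],"spin": 0}
    - {"offset": [0,-9,3.3],"spin": 0}
    - {"offset": [0,-13,3.3],"spin": 0}
    - {"offset": [0,-17,3.3],"spin": 0}
    - {"offset": [0,-21,3.3],"spin": 0}
    - {"offset": [0,-25,3.3],"spin": 0}
    - {"offset": [0,-29,3.3],"spin": 0}

```text
time_s: 7.93
eef_pos: [490.4, 45.8, 282.8]
ee_rot: [0.0, 1.0, 0.025, 0.0]
force: [1.7, 0.5, -2.4]
grip_width: 0.199
grip_force: 49.2
```

Call:
send_rows:
  targets:
    - {"offset": [0,-4,0],"spin": 0}
    - {"offset": [1,-8,0],"spin": 0}
    - {"offset": [2,-12,0],"spin": 0}
    - {"offset": [3,-16,0],"spin": 0}
    - {"offset": [5,-19,0],"spin": 0}
    - {"offset": [6.5,-21,0],"spin": 0}
    - {"offset": [7.5,-21.7,0],"spin": 0}
    - {"offset": [8,-21.7,0],"spin": 0}

```text
time_s: 8.6
eef_pos: [571.4, -171.3, 281.7]
ee_rot: [-0.0, 1.0, 0.023, -0.0]
force: [-1.3, -0.4, -3.1]
grip_width: 0.204
grip_force: 49.2
```

Call:
send_rows:
  targets:
    - {"offset": [0,0,0],"spin": 0}
    - {"offset": [0,0,0],"spin": 0}
    - {"offset": [0,0,0],"spin": 0}
    - {"offset": [0,0,0],"spin": 0}

```text
time_s: 8.93
eef_pos: [570.5, -168.6, 283.1]
ee_rot: [0.0, 1.0, 0.025, 0.0]
force: [-1.3, 0.4, -3.1]
grip_width: 0.208
grip_force: 49.2
```

```bash
python3 - <<'E'
from m import *
for n,b in(('top',[240,185,405,212]),('scene',[215,220,435,280])):
    im,d=cap(n,n+'1.png');P=copper(n,im,d,b);P=P[(abs(P[:,1])<180)&(abs(P[:,1])>25)]
    for _ in range(3):
        a=np.polyfit(P[:,1],P[:,2],1);P=P[abs(P[:,2]-np.polyval(a,P[:,1]))<6]
    print(n,len(P),a,np.polyfit(P[:,1],P[:,0],1))
s=ctrl.sense();print(s['eef_pos'],s['force'],s['ee_rot'])
i=cv2.imread('pics/scene1.png')[170:290,180:340];cv2.imwrite('pics/c1.png',cv2.resize(i,(800,600),interpolation=cv2.INTER_CUBIC))
E
```

```text
top 301 [-1.51288208e-01  2.22684366e+02] [-5.16176692e-02  6.11631105e+02]
scene 734 [-1.46181731e-01  2.21520102e+02] [-4.86158130e-02  6.17269884e+02]
[ 570.63101263 -168.85883143  283.01519745] [ 0.61247283 -0.1739631  -2.97578302] [1.06016194e-04 9.99682841e-01 2.51828137e-02 1.80276702e-04]
```

View pics/c1.png

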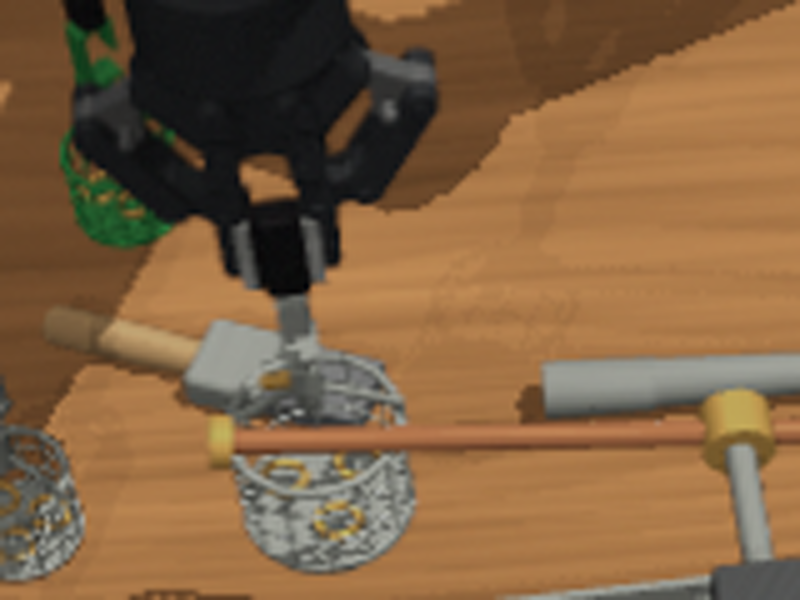

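Call:
send_rows:
  targets:
    - {"offset": [1,0,0],"spin": 0}
    - {"offset": [2,0,0],"spin": 0}
    - {"offset": [3,0,0],"spin": 0}
    - {"offset": [3.4,0,0],"spin": 0}
    - {"offset": [3.55,0,0],"spin": 0}
    - {"offset": [3.7,0,0],"spin": 0}
    - {"offset": [3.8,0,0],"spin": 0}
    - {"offset": [3.9,0,0],"spin": 0}

```text
time_s: 9.7
eef_pos: [609.6, -169.4, 282.8]
ee_rot: [0.0, 1.0, 0.025, -0.0]
force: [0.2, 0.7, -2.0]
grip_width: 0.201
grip_force: 49.2
```

Call:
send_rows:
  targets:
    - {"offset": [0.1,0,0],"spin": 0}
    - {"offset": [0.2,0,0],"spin": 0}
    - {"offset": [0.3,0,0],"spin": 0}
    - {"offset": [0.3,0,0],"spin": 0}

```text
time_s: 10.03
eef_pos: [612.9, -169.4, 282.6]
ee_rot: [-0.0, 1.0, 0.025, 0.0]
force: [0.2, 0.7, -2.4]
grip_width: 0.201
grip_force: 49.2
```

Call:
send_rows:
  targets:
    - {"offset": [0.1,0,0],"spin": 0}
    - {"offset": [0.2,0,0],"spin": 0}
    - {"offset": [0.3,0,0],"spin": 0}
    - {"offset": [0.3,0,0],"spin": 0}

```text
time_s: 10.37
eef_pos: [616.0, -169.4, 282.6]
ee_rot: [-0.0, 1.0, 0.025, 0.0]
force: [-0.6, -0.1, -3.2]
grip_width: 0.201
grip_force: 49.2
```

Call:
send_rows:
  targets:
    - {"offset": [0.1,0,0],"spin": 0}
    - {"offset": [0.2,0,0],"spin": 0}
    - {"offset": [0.3,0,0],"spin": 0}
    - {"offset": [0.35,0,0],"spin": 0}
    - {"offset": [0.4,0,0],"spin": 0}
    - {"offset": [0.4,0,0],"spin": 0}

```text
time_s: 10.87
eef_pos: [619.9, -169.4, 282.6]
ee_rot: [-0.0, 1.0, 0.025, -0.0]
force: [-1.0, 0.3, -2.6]
grip_width: 0.204
grip_force: 49.2
```

```bash
cat > look.py <<'E'
from m import *
def lean(f=None):
    o=[]
    for n,b in(('top',[240,185,405,212]),('scene',[215,220,435,280])):
        im,d=cap(n,n+f if f else None);P=copper(n,im,d,b);P=P[(abs(P[:,1])<180)&(abs(P[:,1])>25)]
        for _ in range(3):
            a=np.polyfit(P[:,1],P[:,2],1);P=P[abs(P[:,2]-np.polyval(a,P[:,1]))<6]
        o.append(np.round(a,4).tolist())
    s=ctrl.sense();print('slope',o,s['time_s'],np.round(s['eef_pos'],1),np.round(s['force'],1))
def crop(src,box,f):
    l,t,r,b=box;i=cv2.imread('pics/'+src)[t:b,l:r];k=min(800/(r-l),600/(b-t))
    cv2.imwrite('pics/'+f,cv2.resize(i,None,fx=k,fy=k,interpolation=cv2.INTER_CUBIC))
E
python3 - <<'E'
from look import *
lean('2.png');crop('scene2.png',[210,210,290,270],'c2.png')
E
```

```text
slope [[-0.1482, 222.7438], [-0.1406, 221.4446]] 10.9667 [ 619.8 -169.4  282.6] [-0.8 -0.8 -2.5]
```

View pics/c2.png

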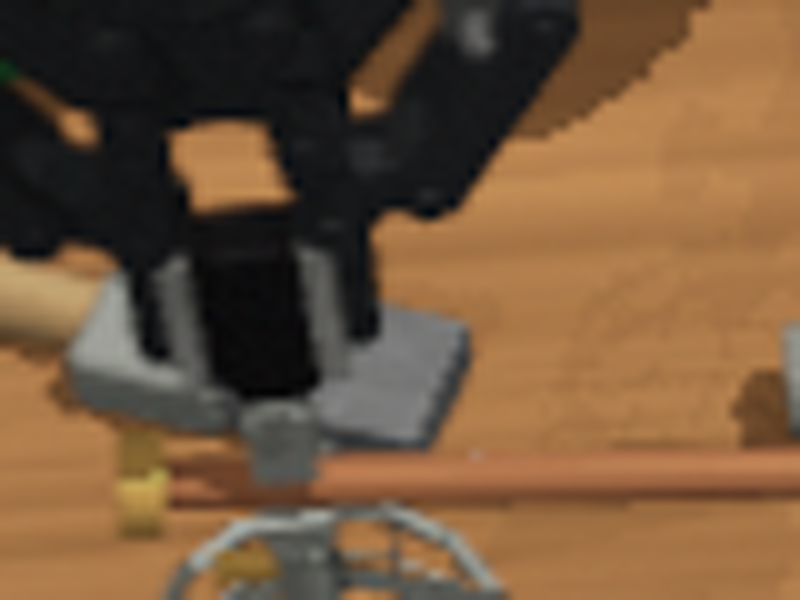

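Call:
send_rows:
  targets:
    - {"offset": [0.05,0,0],"spin": 0}
    - {"offset": [0.1,0,0],"spin": 0}
    - {"offset": [0.15,0,0],"spin": 0}
    - {"offset": [0.2,0,0],"spin": 0}
    - {"offset": [0.25,0,0],"spin": 0}
    - {"offset": [0.25,0,0],"spin": 0}

```text
time_s: 11.47
eef_pos: [622.4, -169.4, 282.6]
ee_rot: [-0.0, 1.0, 0.025, -0.0]
force: [0.1, -0.0, -2.9]
grip_width: 0.202
grip_force: 49.2
```

Call:
send_rows:
  targets:
    - {"offset": [0.05,0,0],"spin": 0}
    - {"offset": [0.1,0,0],"spin": 0}
    - {"offset": [0.1,0,0],"spin": 0}

```text
time_s: 11.72
eef_pos: [623.4, -169.4, 282.6]
ee_rot: [-0.0, 1.0, 0.025, -0.0]
force: [0.7, 1.0, -2.3]
grip_width: 0.2
grip_force: 49.2
```

Call:
send_rows:
  targets:
    - {"offset": [0.05,0,0],"spin": 0}
    - {"offset": [0.1,0,0],"spin": 0}
    - {"offset": [0.1,0,0],"spin": 0}

```text
time_s: 11.97
eef_pos: [624.4, -169.4, 282.6]
ee_rot: [-0.0, 1.0, 0.025, 0.0]
force: [-0.2, 0.3, -3.0]
grip_width: 0.2
grip_force: 49.2
```

Call:
send_rows:
  targets:
    - {"offset": [0.05,0,0],"spin": 0}
    - {"offset": [0.05,0,0],"spin": 0}
    - {"offset": [0.05,0,0],"spin": 0}

```text
time_s: 12.22
eef_pos: [624.8, -169.4, 282.6]
ee_rot: [-0.0, 1.0, 0.025, -0.0]
force: [-0.0, -0.1, -2.7]
grip_width: 0.202
grip_force: 49.2
```

Call:
send_rows:
  targets:
    - {"offset": [0.05,0,0],"spin": 0}
    - {"offset": [0.1,0,0],"spin": 0}
    - {"offset": [0.1,0,0],"spin": 0}

```text
time_s: 12.47
eef_pos: [625.4, -169.4, 282.4]
ee_rot: [-0.0, 1.0, 0.025, -0.001]
force: [-4.1, -0.1, -3.7]
grip_width: 0.205
grip_force: 49.2
```

```bash
python3 - <<'E'
from look import *
lean('3.png');crop('scene3.png',[210,210,290,270],'c3.png')
for n,b in(('top3.png',0),):
    i=cv2.imread('pics/top3.png')[165:240,350:450];
E
```

```text
slope [[-0.1474, 222.6704], [-0.14, 221.3499]] 12.5667 [ 625.4 -169.5  282.5] [-5.1  0.8 -1.9]
```

View pics/c3.png

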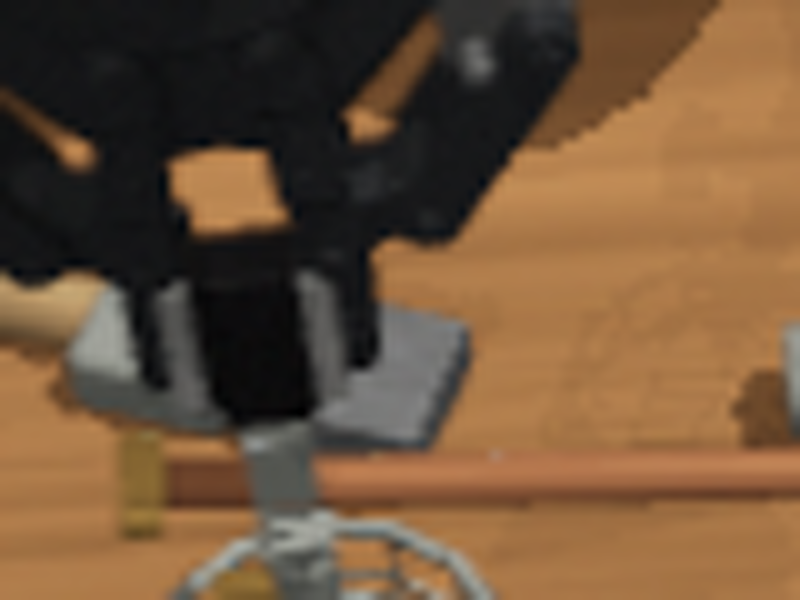

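Call:
send_rows:
  targets:
    - {"offset": [-0.1,0,0],"spin": 0}
    - {"offset": [-0.23,0,0],"spin": 0}
    - {"offset": [-0.23,0,-0.3],"spin": 0}
    - {"offset": [-0.23,0,-0.6],"spin": 0}
    - {"offset": [-0.23,0,-0.9],"spin": 0}
    - {"offset": [-0.23,0,-1.2],"spin": 0}
    - {"offset": [-0.23,0,-1.4],"spin": 0}
    - {"offset": [-0.23,0,-1.6],"spin": 0}

```text
time_s: 13.23
eef_pos: [623.6, -169.4, 266.3]
ee_rot: [-0.0, 1.0, 0.025, -0.0]
force: [-0.1, 0.9, -2.1]
grip_width: 0.205
grip_force: 49.2
```

Call:
send_rows:
  targets:
    - {"offset": [0,0,-0.1],"spin": 0}
    - {"offset": [0,0,-0.2],"spin": 0}
    - {"offset": [0,0,-0.3],"spin": 0}
    - {"offset": [0,0,-0.5],"spin": 0}
    - {"offset": [0,0,-0.7],"spin": 0}
    - {"offset": [0,0,-0.9],"spin": 0}
    - {"offset": [0,0,-1.1],"spin": 0}
    - {"offset": [0,0,-1.2],"spin": 0}

```text
time_s: 13.9
eef_pos: [623.5, -169.4, 254.3]
ee_rot: [-0.0, 1.0, 0.025, -0.0]
force: [-0.3, 0.1, -1.3]
grip_width: 0.202
grip_force: 49.2
```

Call:
send_rows:
  targets:
    - {"offset": [0,0,-0.2],"spin": 0}
    - {"offset": [0,0,-0.45],"spin": 0}
    - {"offset": [0,0,-0.7],"spin": 0}
    - {"offset": [0,0,-0.95],"spin": 0}
    - {"offset": [0,0,-1.2],"spin": 0}
    - {"offset": [0,0,-1.45],"spin": 0}
    - {"offset": [0,0,-1.7],"spin": 0}
    - {"offset": [0,0,-1.8],"spin": 0}

```text
time_s: 14.57
eef_pos: [623.5, -169.4, 236.2]
ee_rot: [-0.0, 1.0, 0.025, -0.0]
force: [-0.4, -1.3, -1.0]
grip_width: 0.203
grip_force: 49.4
```

Call:
send_rows:
  targets:
    - {"offset": [0,0,0],"spin": 0}
    - {"offset": [0,0,0],"spin": 0}
    - {"offset": [0,0,0],"spin": 0}
    - {"offset": [0,0,0],"spin": 0}

```text
time_s: 14.9
eef_pos: [623.5, -169.4, 236.8]
ee_rot: [0.0, 1.0, 0.025, 0.0]
force: [-0.5, -0.4, -0.3]
grip_width: 0.203
grip_force: 49.4
```

```bash
python3 - <<'E'
from look import *
lean();lean()
E
```

```text
slope [[0.0058, 222.6397], [0.0093, 221.8394]] 15.0 [ 623.5 -169.4  236.7] [-0.1  0.  -0.5]
slope [[0.0051, 223.0646], [0.0109, 221.8873]] 15.1 [ 623.6 -169.4  236.7] [-0.6 -1.3 -1.2]
```

Call:
send_rows:
  targets:
    - {"offset": [0,0,-0.2],"spin": 0}
    - {"offset": [0,0,-0.4],"spin": 0}
    - {"offset": [0,0,-0.6],"spin": 0}
    - {"offset": [0,0,-0.7],"spin": 0}
    - {"offset": [0,0,-0.7],"spin": 0}
    - {"offset": [0,0,-0.7],"spin": 0}

```text
time_s: 15.6
eef_pos: [623.6, -169.4, 229.6]
ee_rot: [-0.0, 1.0, 0.025, -0.0]
force: [-0.9, -0.7, 0.6]
grip_width: 0.202
grip_force: 49.5
```

```bash
python3 - <<'E'
from look import *
lean()
for _ in range(4): ctrl.capture('top');print(np.round(ctrl.sense()['force'],1))
E
```

```text
slope [[0.0472, 223.1347], [0.0511, 221.8247]] 15.7 [ 623.6 -169.4  229.7] [-0.1 -1.2  0.5]
[-0.8 -1.1 -0.6]
[ 0.  -0.4 -0.1]
[-0.8 -0.7  0.5]
[-0.5 -0.4 -0.1]
```

Call:
send_rows:
  targets:
    - {"offset": [0,0,0],"spin": 0}
    - {"offset": [0,0,0],"spin": 0}
    - {"offset": [0,0,0],"spin": 0}
    - {"offset": [0,0,0],"spin": 0}
    - {"offset": [0,0,0],"spin": 0}
    - {"offset": [0,0,0],"spin": 0}
  grip: 0.5

```text
time_s: 16.4
eef_pos: [623.5, -169.4, 229.7]
ee_rot: [0.0, 1.0, 0.025, 0.0]
force: [-1.0, 0.6, 0.0]
grip_width: 0.5
grip_force: 0.0
```

```bash
python3 - <<'E'
from look import *
lean('4.png');lean();lean()
crop('scene4.png',[200,200,440,380],'c4.png')
E
```

```text
slope [[0.0472, 223.1841], [0.0544, 221.9835]] 16.5 [ 623.6 -169.4  229.7] [-0.5 -0.  -0.9]
slope [[0.0509, 223.2015], [0.0548, 222.1088]] 16.6 [ 623.5 -169.4  229.7] [-0.4 -0.2  0.1]
slope [[0.049, 222.7884], [0.0521, 221.9317]] 16.7 [ 623.5 -169.4  229.6] [-0.7  0.1 -0.2]
```

View pics/c4.png

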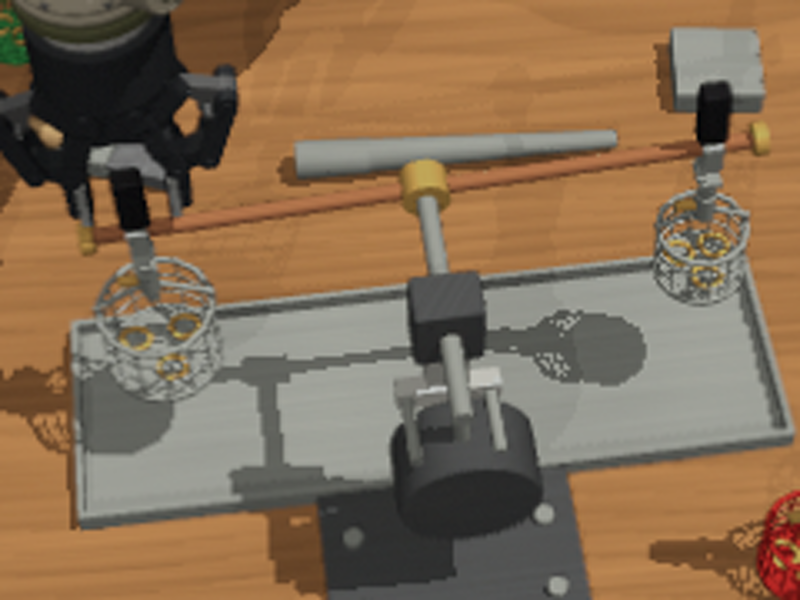

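The large basket hangs at the far right end (crop ≈ (150,300)), bar leaning slightly right. Next I'll get the small one.

Call:
send_rows:
  targets:
    - {"offset": [0,0,1],"spin": 0}
    - {"offset": [0,0,3.5],"spin": 0}
    - {"offset": [0,0,6.5],"spin": 0}
    - {"offset": [-3,-3,7],"spin": -0.1}
    - {"offset": [-6,-6,7],"spin": -0.2}
    - {"offset": [-9,-9,5],"spin": -0.3}
    - {"offset": [-12,-12,3],"spin": -0.4}
    - {"offset": [-14.65,-15.6,0],"spin": -0.52}

```text
time_s: 17.37
eef_pos: [488.2, -310.6, 243.9]
ee_rot: [0.001, 0.972, -0.235, 0.001]
force: [1.7, -0.6, -0.6]
grip_width: 0.5
grip_force: 0.0
```

Call:
send_rows:
  targets:
    - {"offset": [0,0,-2],"spin": 0}
    - {"offset": [0,0,-4],"spin": 0}
    - {"offset": [0,0,-5],"spin": 0}
    - {"offset": [0,0,-5],"spin": 0}
    - {"offset": [0,0,-5],"spin": 0}
    - {"offset": [0,0,-5],"spin": 0}
  grip: 0

```text
time_s: 17.87
eef_pos: [490.3, -309.5, 194.1]
ee_rot: [0.001, 0.973, -0.233, 0.001]
force: [0.3, 0.1, 0.7]
grip_width: 0.003
grip_force: 0.0
```

```bash
python3 - <<'E'
from look import *
lean()
print(ctrl.sense()['ee_rot'],ctrl.sense()['grip_width'])
E
```

```text
slope [[0.0551, 222.8941], [0.0519, 221.9965]] 17.9667 [ 490.2 -309.5  193.8] [ 0.9 -0.4 -0.4]
[ 5.50551526e-04  9.72561148e-01 -2.32644832e-01  9.44209063e-04] -0.00011958875808244604
```

Call:
send_rows:
  targets:
    - {"offset": [-1.28,-1.55,0],"spin": 0}
    - {"offset": [-1.28,-1.55,-0.8],"spin": 0}
    - {"offset": [-1.28,-1.55,-1.4],"spin": 0}
    - {"offset": [-1.28,-1.55,-1.9],"spin": 0}
    - {"offset": [-1.28,-1.55,-2.0],"spin": 0}
    - {"offset": [-1.28,-1.55,-2.1],"spin": 0}
    - {"offset": [-1.28,-1.55,-2.15],"spin": 0}
    - {"offset": [-1.28,-1.55,-2.15],"spin": 0}

```text
time_s: 18.63
eef_pos: [477.0, -324.7, 171.1]
ee_rot: [0.0, 0.973, -0.233, 0.0]
force: [0.1, 0.2, 1.2]
grip_width: 0.004
grip_force: 0.0
```

Call:
send_rows:
  targets:
    - {"offset": [0,0,-0.05],"spin": 0}
    - {"offset": [0,0,-0.1],"spin": 0}
    - {"offset": [0,0,-0.1],"spin": 0}

```text
time_s: 18.88
eef_pos: [477.1, -325.1, 170.8]
ee_rot: [0.0, 0.973, -0.233, 0.001]
force: [-0.8, 0.2, 6.4]
grip_width: 0.0
grip_force: 2.6
```

Call:
send_rows:
  targets:
    - {"offset": [0,0,-0.05],"spin": 0}
    - {"offset": [0,0,-0.1],"spin": 0}
    - {"offset": [0,0,-0.1],"spin": 0}

```text
time_s: 19.13
eef_pos: [477.4, -325.4, 170.8]
ee_rot: [0.001, 0.972, -0.233, 0.001]
force: [-1.1, 1.1, 11.5]
grip_width: 0.001
grip_force: 5.6
```

Call:
send_rows:
  targets:
    - {"offset": [0,0.0,1.2],"spin": 0}
    - {"offset": [0,0,1.2],"spin": 0}
    - {"offset": [0,0,1.2],"spin": 0}
    - {"offset": [0,0,1.2],"spin": 0}
    - {"offset": [0,0,0],"spin": 0}
    - {"offset": [0,0,-1.5],"spin": 0}
    - {"offset": [0,0,-3.3],"spin": 0}
    - {"offset": [0,0,-3.3],"spin": 0}
  grip: 0.7

```text
time_s: 19.8
eef_pos: [475.4, -323.6, 132.2]
ee_rot: [-0.002, 0.972, -0.233, -0.003]
force: [-0.5, 0.5, -0.7]
grip_width: 0.701
grip_force: 0.0
```

Call:
send_rows:
  targets:
    - {"offset": [0,0,0],"spin": 0}
    - {"offset": [0,0,0],"spin": 0}
    - {"offset": [0,0,0],"spin": 0}
    - {"offset": [0,0,0],"spin": 0}
    - {"offset": [0,0,0],"spin": 0}
    - {"offset": [0,0,0],"spin": 0}
  grip: 0.1
  squeeze: 50

```text
time_s: 20.3
eef_pos: [477.2, -325.4, 137.1]
ee_rot: [0.001, 0.972, -0.233, 0.001]
force: [-0.1, -1.3, 5.9]
grip_width: 0.199
grip_force: 49.7
```

Call:
send_rows:
  targets:
    - {"offset": [0,0,0.5],"spin": 0}
    - {"offset": [0,0,2],"spin": 0}
    - {"offset": [0,0,4],"spin": 0.1}
    - {"offset": [0,0,6],"spin": 0.2}
    - {"offset": [0,0,8],"spin": 0.3}
    - {"offset": [0,0,9.5],"spin": 0.4}
    - {"offset": [0,0,10.0],"spin": 0.52}
    - {"offset": [0,0,10.0],"spin": 0.52}

```text
time_s: 20.97
eef_pos: [477.0, -325.0, 237.4]
ee_rot: [0.001, 1.0, 0.027, 0.001]
force: [-0.0, -0.1, -0.9]
grip_width: 0.203
grip_force: 48.9
```

```bash
python3 - <<'E'
from look import *
F=[]
for _ in range(10): ctrl.capture('top');F.append(ctrl.sense()['force'])
print(np.mean(F,0),np.std(F,0));s=ctrl.sense();print(s['eef_pos'],s['ee_rot'],s['grip_width'],s['time_s'])
E
```

```text
[-0.17338254 -0.10455463 -1.70442375] [0.49307985 0.45554876 0.50527295]
[ 476.74021405 -324.83613305  235.75946081] [-2.01314692e-04  9.99697836e-01  2.45798638e-02 -1.61550766e-04] 0.20213304918111152 21.4667
```

Call:
send_rows:
  targets:
    - {"offset": [0,2,1],"spin": 0}
    - {"offset": [0,5,2],"spin": 0}
    - {"offset": [0,9,2.5],"spin": 0}
    - {"offset": [0,13,2.5],"spin": 0}
    - {"offset": [0,17,2.5],"spin": 0}
    - {"offset": [0,21,2.5],"spin": 0}
    - {"offset": [0,25,2.5],"spin": 0}
    - {"offset": [0,29,2.5],"spin": 0}

```text
time_s: 22.13
eef_pos: [476.4, -33.1, 261.2]
ee_rot: [0.0, 1.0, 0.025, 0.0]
force: [1.2, 0.5, -1.4]
grip_width: 0.202
grip_force: 49.1
```

Call:
send_rows:
  targets:
    - {"offset": [2,3,0],"spin": 0}
    - {"offset": [4,6,0],"spin": 0}
    - {"offset": [6,8,0],"spin": 0}
    - {"offset": [8,9.3,0],"spin": 0}
    - {"offset": [9,9.5,0],"spin": 0}
    - {"offset": [9,9.5,0],"spin": 0}
    - {"offset": [9,9.5,0],"spin": 0}
    - {"offset": [9,9.5,0],"spin": 0}

```text
time_s: 22.8
eef_pos: [566.2, 59.7, 261.0]
ee_rot: [0.0, 1.0, 0.025, -0.0]
force: [0.2, -0.2, -0.6]
grip_width: 0.204
grip_force: 49.1
```

```bash
python3 - <<'E'
from look import *
lean('5.png')
E
```

```text
slope [[0.0614, 223.4464], [0.052, 221.601]] 22.9 [566.3  59.6 261.3] [ 0.2  0.3 -1.2]
```

Call:
send_rows:
  targets:
    - {"offset": [1,0,-0.07],"spin": 0}
    - {"offset": [2,0,-0.07],"spin": 0}
    - {"offset": [2.6,0,-0.07],"spin": 0}
    - {"offset": [3,0,-0.07],"spin": 0}
    - {"offset": [3.2,0,-0.07],"spin": 0}
    - {"offset": [3.35,0,-0.07],"spin": 0}
    - {"offset": [3.45,0,-0.07],"spin": 0}
    - {"offset": [3.5,0,-0.07],"spin": 0}

```text
time_s: 23.57
eef_pos: [601.7, 60.1, 260.4]
ee_rot: [0.0, 1.0, 0.025, 0.0]
force: [0.3, -0.8, -1.5]
grip_width: 0.205
grip_force: 49.1
```

Call:
send_rows:
  targets:
    - {"offset": [0.1,0,0],"spin": 0}
    - {"offset": [0.2,0,0],"spin": 0}
    - {"offset": [0.3,0,0],"spin": 0}
    - {"offset": [0.3,0,0],"spin": 0}

```text
time_s: 23.9
eef_pos: [604.9, 60.1, 260.3]
ee_rot: [-0.0, 1.0, 0.025, -0.0]
force: [0.1, -0.5, -2.3]
grip_width: 0.2
grip_force: 49.1
```

Call:
send_rows:
  targets:
    - {"offset": [0.1,0,0],"spin": 0}
    - {"offset": [0.2,0,0],"spin": 0}
    - {"offset": [0.3,0,0],"spin": 0}
    - {"offset": [0.4,0,0],"spin": 0}
    - {"offset": [0.5,0,0],"spin": 0}
    - {"offset": [0.5,0,0],"spin": 0}

```text
time_s: 24.4
eef_pos: [609.9, 60.1, 260.2]
ee_rot: [-0.0, 1.0, 0.025, -0.0]
force: [-0.2, -0.0, -1.3]
grip_width: 0.204
grip_force: 49.1
```

```bash
python3 - <<'E'
from look import *
lean('6.png');crop('scene6.png',[320,200,400,260],'c6.png')
E
```

```text
slope [[0.0592, 223.3006], [0.0492, 220.9946]] 24.5 [609.8  60.1 260.3] [ 0.4 -0.4 -1.5]
```

View pics/c6.png

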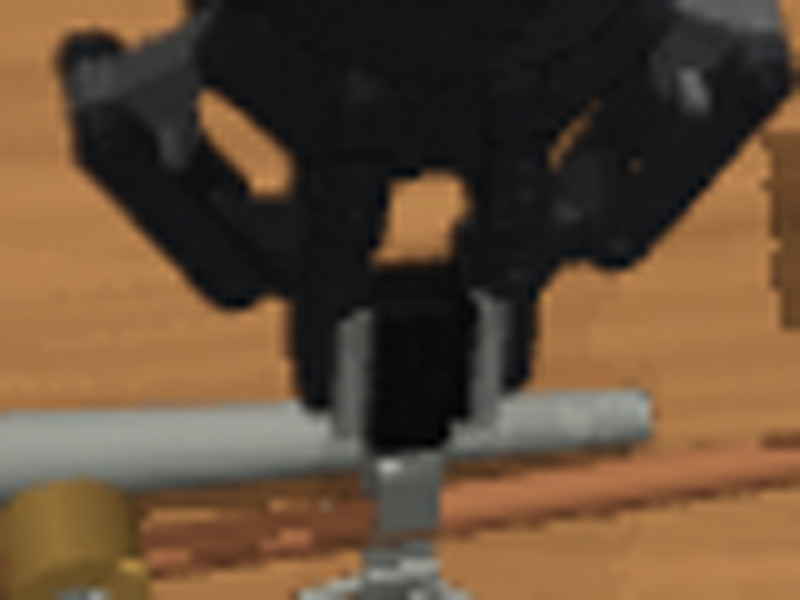

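The tip leg covers the bar at crop (405,500), so the bar is inside the hook. Now I feel for the back leg.

Call:
send_rows:
  targets:
    - {"offset": [0.1,0,0],"spin": 0}
    - {"offset": [0.2,0,0],"spin": 0}
    - {"offset": [0.25,0,0],"spin": 0}
    - {"offset": [0.25,0,0],"spin": 0}

```text
time_s: 24.83
eef_pos: [612.2, 60.1, 260.2]
ee_rot: [-0.0, 1.0, 0.025, -0.0]
force: [-2.0, -0.5, -2.0]
grip_width: 0.199
grip_force: 49.1
```

Call:
send_rows:
  targets:
    - {"offset": [0.05,0,0],"spin": 0}
    - {"offset": [0.1,0,0],"spin": 0}
    - {"offset": [0.1,0,0],"spin": 0}

```text
time_s: 25.08
eef_pos: [612.6, 60.2, 260.0]
ee_rot: [-0.0, 1.0, 0.025, -0.001]
force: [-4.2, 0.2, -1.7]
grip_width: 0.201
grip_force: 49.1
```

Call:
send_rows:
  targets:
    - {"offset": [-0.15,0,0],"spin": 0}
    - {"offset": [-0.27,0,0],"spin": 0}
    - {"offset": [-0.27,0,-0.3],"spin": 0}
    - {"offset": [-0.27,0,-0.6],"spin": 0}
    - {"offset": [-0.27,0,-0.9],"spin": 0}
    - {"offset": [-0.27,0,-1.2],"spin": 0}
    - {"offset": [-0.27,0,-1.4],"spin": 0}
    - {"offset": [-0.27,0,-1.6],"spin": 0}

```text
time_s: 25.75
eef_pos: [610.6, 60.1, 243.9]
ee_rot: [-0.0, 1.0, 0.025, -0.0]
force: [0.6, 0.1, -1.9]
grip_width: 0.201
grip_force: 49.1
```

Call:
send_rows:
  targets:
    - {"offset": [0,0,-0.1],"spin": 0}
    - {"offset": [0,0,-0.2],"spin": 0}
    - {"offset": [0,0,-0.25],"spin": 0}
    - {"offset": [0,0,-0.3],"spin": 0}
    - {"offset": [0,0,-0.35],"spin": 0}
    - {"offset": [0,0,-0.4],"spin": 0}
    - {"offset": [0,0,-0.45],"spin": 0}
    - {"offset": [0,0,-0.5],"spin": 0}

```text
time_s: 26.42
eef_pos: [610.6, 60.2, 239.5]
ee_rot: [-0.0, 1.0, 0.025, 0.0]
force: [0.1, 1.4, -0.1]
grip_width: 0.206
grip_force: 49.3
```

```bash
python3 - <<'E'
from look import *
lean();lean();F=[]
for _ in range(6): ctrl.capture('top');F.append(ctrl.sense()['force'])
print(np.mean(F,0))
E
```

```text
slope [[0.0132, 222.4364], [0.0087, 221.4339]] 26.5167 [610.6  60.1 239.3] [ 1.   0.4 -1.2]
slope [[0.0032, 222.5034], [0.0095, 221.549]] 26.6167 [610.6  60.1 239.4] [-0.2  0.6 -0.7]
[0.13691689 0.71339921 0.01236363]
```

Call:
send_rows:
  targets:
    - {"offset": [0,0,-0.03],"spin": 0}
    - {"offset": [0,0,-0.05],"spin": 0}
    - {"offset": [0,0,-0.05],"spin": 0}

```text
time_s: 27.17
eef_pos: [610.6, 60.1, 238.8]
ee_rot: [-0.0, 1.0, 0.025, 0.0]
force: [1.0, 1.1, -0.4]
grip_width: 0.202
grip_force: 49.3
```

Call:
send_rows:
  targets:
    - {"offset": [0,0,0],"spin": 0}
    - {"offset": [0,0,0],"spin": 0}
    - {"offset": [0,0,0],"spin": 0}
    - {"offset": [0,0,0],"spin": 0}
    - {"offset": [0,0,0],"spin": 0}
    - {"offset": [0,0,0],"spin": 0}
  grip: 0.45

```text
time_s: 27.67
eef_pos: [610.6, 60.1, 238.8]
ee_rot: [0.0, 1.0, 0.025, 0.0]
force: [-0.0, -0.5, 0.1]
grip_width: 0.452
grip_force: 0.0
```

```bash
python3 - <<'E'
from look import *
for _ in range(5): lean()
E
```

```text
slope [[0.0139, 223.0239], [0.0132, 221.6704]] 27.7667 [610.6  60.1 238.8] [ 0.4 -0.   0.1]
slope [[0.0121, 222.6946], [0.0096, 221.6358]] 27.8667 [610.6  60.1 238.8] [-0.1  0.9 -0.7]
slope [[0.0122, 223.2859], [0.0083, 221.5208]] 27.9667 [610.6  60.1 238.8] [-0.3 -0.6  0.4]
slope [[0.0077, 222.8823], [0.0105, 221.6257]] 28.0667 [610.6  60.1 238.8] [0.9 0.7 0.7]
slope [[0.0064, 222.568], [0.0105, 221.5751]] 28.1667 [610.6  60.1 238.8] [-0.7 -1.  -0.5]
```

Call:
send_rows:
  targets:
    - {"offset": [0,0,0],"spin": 0}
    - {"offset": [0,0,0],"spin": 0}
    - {"offset": [0,0,0],"spin": 0}
    - {"offset": [0,0,0],"spin": 0}
    - {"offset": [0,0,0],"spin": 0}
  grip: 0.1
  squeeze: 30

```text
time_s: 28.58
eef_pos: [610.6, 60.1, 238.8]
ee_rot: [-0.0, 1.0, 0.025, -0.0]
force: [-0.1, 0.1, -0.6]
grip_width: 0.206
grip_force: 32.5
```

Call:
send_rows:
  targets:
    - {"offset": [-0.01,0.2,0],"spin": 0}
    - {"offset": [-0.02,0.4,0],"spin": 0}
    - {"offset": [-0.03,0.6,-0.02],"spin": 0}
    - {"offset": [-0.04,0.8,-0.03],"spin": 0}
    - {"offset": [-0.05,1.0,-0.05],"spin": 0}
    - {"offset": [-0.05,1.1,-0.06],"spin": 0}
    - {"offset": [-0.05,1.1,-0.06],"spin": 0}
    - {"offset": [-0.05,1.1,-0.06],"spin": 0}

```text
time_s: 29.25
eef_pos: [610.1, 71.5, 238.2]
ee_rot: [-0.0, 1.0, 0.025, -0.0]
force: [0.6, 1.2, 0.5]
grip_width: 0.202
grip_force: 32.5
```

Call:
send_rows:
  targets:
    - {"offset": [0,0,0],"spin": 0}
    - {"offset": [0,0,0],"spin": 0}
    - {"offset": [0,0,0],"spin": 0}
    - {"offset": [0,0,0],"spin": 0}
    - {"offset": [0,0,0],"spin": 0}
    - {"offset": [0,0,0],"spin": 0}
    - {"offset": [0,0,0],"spin": 0}
  grip: 0.45

```text
time_s: 29.83
eef_pos: [610.1, 71.1, 238.2]
ee_rot: [-0.0, 1.0, 0.025, -0.0]
force: [-0.3, 0.5, -0.2]
grip_width: 0.453
grip_force: 0.0
```

```bash
python3 - <<'E'
from look import *
for _ in range(4): lean()
E
```

```text
slope [[0.006, 222.7751], [-0.0001, 221.5415]] 29.9333 [610.1  71.1 238.2] [0.  0.2 0.1]
slope [[-0.0036, 221.6309], [0.0012, 221.3353]] 30.0333 [610.1  71.1 238.2] [ 0.5  0.1 -0.2]
slope [[-0.006, 221.8878], [0.0026, 221.2685]] 30.1333 [610.1  71.1 238.2] [-1.3 -0.5  0.6]
slope [[-0.0012, 222.4291], [0.0011, 221.3574]] 30.2333 [610.1  71.1 238.2] [ 0.6 -0.2 -0.1]
```

Level. I'll raise clear of the block, wait for the bar to settle, and check.

Call:
send_rows:
  targets:
    - {"offset": [0,0,0.5],"spin": 0}
    - {"offset": [0,0,1.5],"spin": 0}
    - {"offset": [0,0,3],"spin": 0}
    - {"offset": [0,0,5],"spin": 0}
    - {"offset": [0,0,7],"spin": 0}
    - {"offset": [-3,0,8],"spin": 0}
    - {"offset": [-7,0,8],"spin": 0}
    - {"offset": [-11,0,8],"spin": 0}

```text
time_s: 30.9
eef_pos: [499.0, 71.0, 319.1]
ee_rot: [0.0, 1.0, 0.025, 0.001]
force: [-0.3, -0.6, 0.2]
grip_width: 0.456
grip_force: 0.0
```

Call:
send_rows:
  targets:
    - {"offset": [-6,0,2],"spin": 0}
    - {"offset": [-6,0,2],"spin": 0}
    - {"offset": [-6,0,2],"spin": 0}
    - {"offset": [-6,0,2],"spin": 0}
    - {"offset": [-6,0,2],"spin": 0}
    - {"offset": [-6,0,2],"spin": 0}
    - {"offset": [-6,0,2],"spin": 0}
    - {"offset": [-6,0,2],"spin": 0}

```text
time_s: 31.57
eef_pos: [440.5, 71.0, 337.7]
ee_rot: [-0.0, 1.0, 0.025, -0.001]
force: [-0.2, -0.8, 0.6]
grip_width: 0.448
grip_force: 0.0
```

```bash
python3 - <<'E'
from look import *
lean('7.png')
for _ in range(4): lean()
crop('scene7.png',[200,200,440,380],'c7.png')
E
```

```text
slope [[-0.0007, 222.2149], [0.0009, 221.3802]] 31.6667 [440.4  71.1 337.8] [ 0.9 -0.5  0.3]
slope [[-0.0016, 222.2879], [0.0, 221.2886]] 31.7667 [440.2  71.1 338. ] [ 0.1 -0.2  0.4]
slope [[0.0011, 222.4112], [0.0005, 221.4082]] 31.8667 [440.2  71.1 338.1] [ 1.4 -0.4 -0.2]
slope [[-0.0015, 222.0098], [0.0004, 221.3331]] 31.9667 [440.1  71.1 338.2] [-0.  -0.5  0.3]
slope [[-0.003, 221.9108], [0.0032, 221.509]] 32.0667 [440.1  71.1 338.2] [ 0.4  0.4 -0.8]
```

View pics/c7.png

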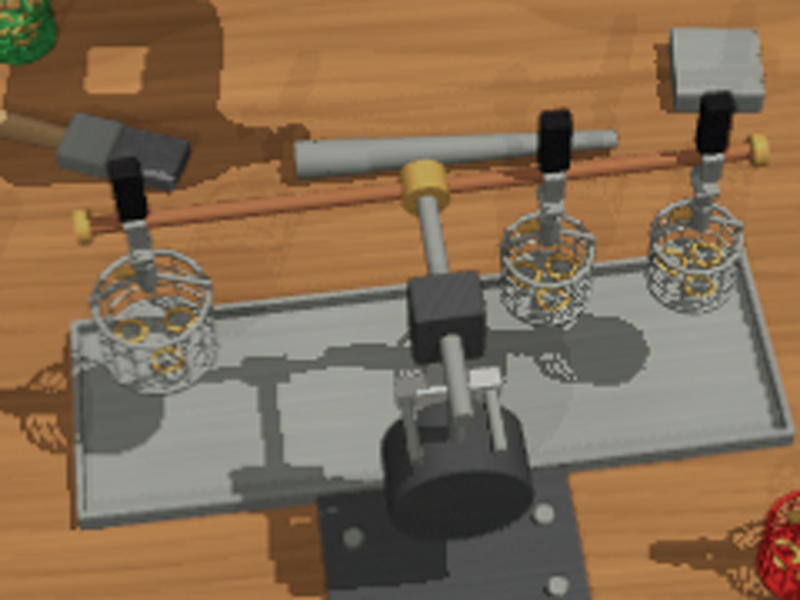

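All three baskets hang from the bar: large at crop (150,320), small at (548,270), the first one at (697,255). The bar is level and still, so I'm handing in.

```bash
python3 -c "
from rig import ctrl
print(ctrl.finish_job())"
```

```text
the job is handed in; nothing more can be done
None
```

The job is handed in, with no verdict returned: at the last look, about 32 s in, the large basket hung about 170 mm right of the middle, the small one about 72 mm left, and the bar read level (within about 0.003 rad) and still.

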